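# Put the wet soaps away on their drainers

## Task

The soaps have been left lying wet on the wash bench; put each one away on its own drainer, lying flat inside it the same way up as it lies now: the long blue laundry bar lengthwise on the slatted wooden tray, the pink bath bar lengthwise in the ribbed bottom half of the open soap box (not in its lid), the green olive-oil block in the squarish white dish and the round cream shaving soap in the round steel dish. Set them down, do not drop or throw them, and leave the scrubbing brush and the steel mug where they stand.

Things in the scene. Friction and masses are not known exactly. Their poses are not given: they have to be found in the camera images.
- laundry_bar: Loose long blue bar of laundry soap, 130 long, 48 wide, 42 high (mm), about 0.25 kg, lying flat on the bench. Origin: centre of its underside; z up. x along its long side, y across it. 
- bath_bar: Loose pink bath soap bar with well rounded edges, 84 long, 52 wide, 32 high (mm), about 0.12 kg, lying flat on the bench. Origin: centre of its underside; z up. x along its long side, y across it. 
- olive_block: Loose olive-green block of olive-oil soap, 66 long, 50 wide, 44 high (mm), about 0.14 kg, standing on the bench. Origin: centre of its underside; z up. x along its long side, y across it. 
- shaving_soap: Loose round cream puck of shaving soap, diameter 56, 30 high (mm), about 0.075 kg, lying flat on the bench. Origin: centre of its underside; z up. 
- slat_tray: Light hardwood draining tray with eight cross slats, for the laundry bar; 160 by 82 mm outside, 144 by 64 mm inside its low rails. The slats' tops, on which the soap rests, are 18 mm and the rails' tops 28 mm above the bench. It does not shift when touched. Origin: centre of its underside, on the bench, below the middle of the slats; x along its long side, z up.
- soap_box: Grey plastic flip-top soap box opened out flat: bottom half with dark ribs, its plain lid upturned behind it. Halves 110 x 76 mm outside, 104 x 70 inside, walls 18 mm high; the soap rests on the ribs, 7 mm above the bench. Does not shift. Origin: underside centre of the RIBBED half, on the bench; x along its long side, y towards the lid (lid centre at y = 82 mm, away from the robot), z up.
- square_dish: Squarish white ceramic soap dish, 102 by 86 mm outside, 90 by 74 mm inside; its floor, on which the soap rests, is 7 mm and its walls' tops 16 mm above the bench. It does not shift when touched. Origin: centre of its underside, on the bench; x along its longer side, z up.
- round_dish: Round shallow stainless-steel soap dish with drain holes, 92 mm across the rim, inner floor about 79 mm across; the floor, on which the soap rests, is 5 mm and the rim 14 mm above the bench. It does not shift when touched. Origin: centre of its underside, on the bench; z up.
- brush: Bystander: loose stiff white scrubbing brush without a handle, bristles down, 95 by 42 mm, 38 mm high. Origin: centre of its underside; z up. x along its long side, y across it. 
- mug: Bystander: loose plain steel mug, outside diameter 80, 80 high (mm), its handle sticking out about 30 mm to its +y side. Origin: centre of its underside; z up. 
There are look-alikes about, which are no part of the job. What is meant by the shaving_soap is not orange, and is the smaller of those in its own colour.

How it is judged:
By the outcome, as a careful person would: the job done as asked, in the order asked, and still so for the second after the job is handed in, with the robot touching nothing.
It also fails if it takes over 106 s, if anything falls off the work surface, if the arm or the gripper's body presses on something with over 40 N, if the wrist force passes 120 N, or if a joint passes its speed limit or range.

## Robot

A 7-joint arm with a two-finger parallel gripper is mounted at the origin on the work surface. World frame = base frame: x ahead of the robot, y to its left, z up, the work surface at z = 0. Lengths are in m, angles in rad, forces in N, time in s.
With the tool pointing down it reaches from about 0.425 to 0.875 m from the base axis. Payload 4.7 kg.
Tool frame: the origin (TCP) lies on the centre line of the jaws, within the pads' length; the fingertips stand 14 mm ahead of it and the grasp point (between the pads) lies 5 mm behind it; z points along the fingers, x is the direction in which the jaws open and shut, and the axes are right-handed (so a half turn about z gives the same grasp; the last joint's range is limited). The gripper opens to 87 mm and grips with 3 to 60 N. Pads are 19 mm wide; open, the fingers measure 117 mm over their backs; the gripper's body (75 mm by 190 mm) begins 51 mm behind the grasp point.
Start: joints at [1.206, 0.321, -0.07, 1.45, 0.023, 1.371, -0.057], TCP at [0.24, -0.604, 0.237] pointing down, gripper open.
Joint ranges: [-2.86, 2.86], [-0.3, 2.09], [-1.38, 1.24], [0.06, 2.45], [-1.56, 4.7], [0.09, 2.05], [-2.69, 2.69]. Speed limits (rad/s): [2.57, 2.57, 3.14, 3.14, 3.14, 3.14, 3.14].

## Interface

Orientations are given as a rotation vector (axis times angle).
In Python, from bench import ctrl gives the robot as it stands.
- The arm moves only by the tool drive_tool, never from a script. Its argument "rows" is a list that holds one entry, the list of rows, each a list of 5 numbers: the shift along the tool's x, y, z scaled (see below), then the turn about the tool's z scaled (see below), then the closure in counts, from 0 (fully open) to 255 (shut). In form: [[[dx, dy, dz, spin, jaw], ...]]. A call has 1 to 20 rows; each row is the pose to reach, as a shift and turn from the pose commanded when the call began, along the tool's axes at that moment, turning the shorter way round; what a row does not reach only later rows make up. The controller multiplies each number of a shift by 300 mm and each number of a turn by pi rad. A row lasts 1/8 s, in which the tool goes at most 62.5 mm and 10.7 degrees, less where a joint would pass 70% of its speed; a pose out of reach is approached as far as the arm can. A call with a number of a shift or a turn outside -1 to 1 is refused whole. A call with a gripper value outside its range is refused whole. The fingers move at their own pace and stop on an object; "grip_force" is the grip in N (left out, the last holds). Time passes only in rows, so rows that repeat a pose let the fingers close. It gives the time, the measured TCP pose, the force and the opening at its end, in the units of the state.
- ctrl.get_state(): the state, without advancing time (a new reading comes with each control period).
- ctrl.get_image(name): name is "side" or "top" or "wrist"; returns a dict with "img" (420x560x3 uint8, blue, green, red), "camera_matrix" (3x3 intrinsics, pixels), "R" (3x3) and "t" (3): a world point X has camera coordinates R X + t. Camera axes: x right, y down, z forward; pixel columns grow to the right and rows downward; lengths in m; the calibration is good to about 2 mm. A picture is of the moment at which its call begins. There is no depth.
- ctrl.close_job(): hands the job in, once; it reports no verdict.
The state is a dict: "time": time; "joint_positions": joint angles; "qd": joint speeds; "joint_torque": joint torques, N m; "position": TCP position; "tool_rot": TCP orientation; "ft_force": force on the tool from outside, world axes, zero at the start; "torque": the same for the moment, N m; "grip_width": opening from 0.0 (shut) to 1.0 (fully open).
Only numpy, scipy, OpenCV 4.12 (cv2) and the standard library are available. Lean on these libraries where they do the work, as an engineer would, in place of code of your own. Each camera call takes 0.05 s, during which the arm holds its last target.

## Working session

There is one attempt and no reset: what is moved stays moved. The work goes in short steps, Python scripts to look and compute and a tool call to move; the robot and the scene stay as the last step left them, time stands still between calls to the robot, and variables do not carry over. Pictures are saved under pics/ and viewed, and the job is handed in when it is done.

Besides the shell and the picture viewer there is one more tool, called after "Call:" as name([rows], argument=value, ...), one row to a line, values as JSON. drive_tool: Moves the arm, as the interface text tells. Its arguments: {"type":"object","properties":{"rows":{"type":"array"},"grip_force":{"type":"number"}},"required":["rows"]}

```bash
ls; mkdir -p pics; python3 - <<'E'
from bench import ctrl
import cv2,json,numpy as np
s=ctrl.get_state();print({k:np.round(v,4).tolist() for k,v in s.items()})
for n in("top","side","wrist"):
    d=ctrl.get_image(n);cv2.imwrite(f"pics/{n}0.png",d["img"]);np.savez(f"{n}0.npz",**d)
    print(n,np.round(d["camera_matrix"],1).tolist(),np.round(d["R"],4).tolist(),np.round(d["t"],4).tolist())
E
```

```text
pics
{'time': 0.0, 'joint_positions': [1.2061, 0.3218, -0.0701, 1.4516, 0.0226, 1.3708, -0.0569], 'qd': [-0.001, 0.0011, 0.0005, -0.0003, 0.0002, -0.0005, 0.0007], 'joint_torque': [0.0002, -49.1291, -0.4039, -31.2524, -0.0641, 0.0438, 0.0002], 'position': [0.2401, -0.6035, 0.2355], 'tool_rot': [-2.5992, 1.7629, 0.0026], 'ft_force': [0.3001, -0.0392, -0.821], 'torque': [0.0122, 0.03, 0.007], 'grip_width': 0.997}
top [[422.4, 0.0, 281.8], [0.0, 422.4, 214.1], [0.0, 0.0, 1.0]] [[0.0133, -0.9995, 0.0292], [-0.9887, -0.0175, -0.1492], [0.1496, -0.0269, -0.9884]] [-0.0202, 0.5436, 1.035]
side [[416.0, 0.0, 274.8], [0.0, 416.0, 209.8], [0.0, 0.0, 1.0]] [[-0.9129, -0.4082, -0.0002], [-0.2076, 0.4647, -0.8608], [0.3515, -0.7857, -0.509]] [0.4923, 0.1483, 0.9762]
wrist [[375.5, 0.0, 277.4], [0.0, 375.5, 210.5], [0.0, 0.0, 1.0]] [[0.3689, -0.9295, -0.0016], [-0.9022, -0.3585, 0.2398], [-0.2235, -0.087, -0.9708]] [-0.6489, -0.0286, 0.3888]
```

View pics/top0.png

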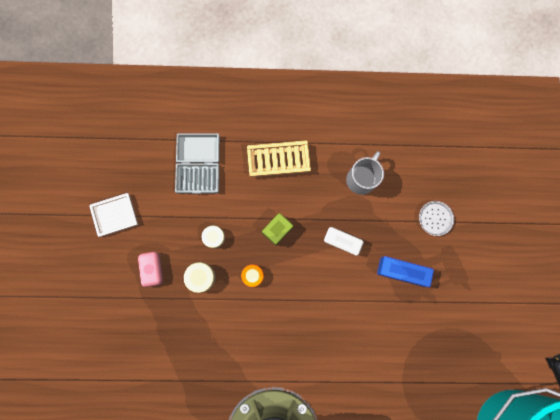

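View pics/side0.png

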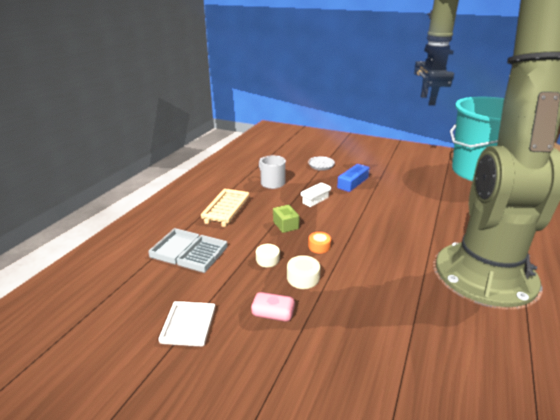

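View pics/wrist0.png

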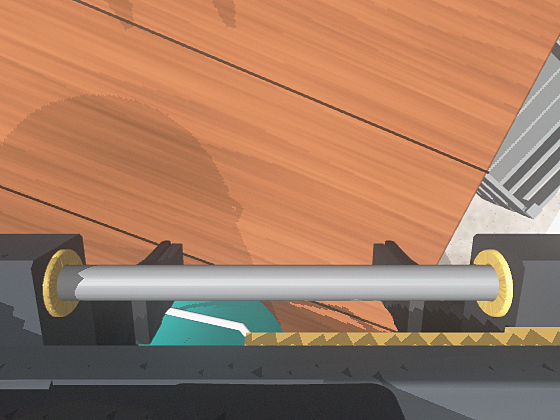

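The top view shows the pink bar at (150,269), small cream puck at (213,237), large cream look-alike at (199,277), and an orange one at (252,276). It also shows the olive block at (278,229), brush at (344,241) and blue bar at (406,272). For the drainers, the white dish is at (114,215), the box at (197,179 ribbed half), the tray at (279,159), the steel dish at (436,218) and the mug at (366,175).

```bash
python3 - <<'E'
import cv2
im=cv2.imread("pics/top0.png")
a=im[120:300,80:270];b=im[120:300,240:470]
cv2.imwrite("pics/za.png",cv2.resize(a,None,fx=3.3,fy=3.3,interpolation=cv2.INTER_CUBIC))
cv2.imwrite("pics/zb.png",cv2.resize(b,None,fx=3.3,fy=3.3,interpolation=cv2.INTER_CUBIC))
E
```

```text
(no output)
```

View pics/za.png

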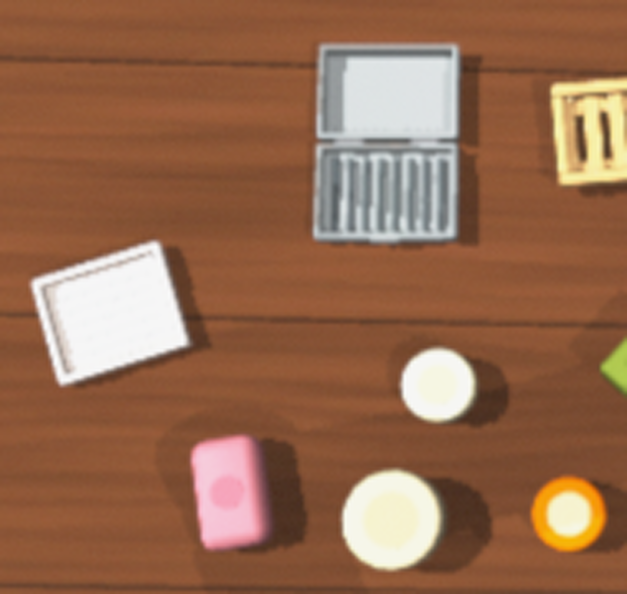

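View pics/zb.png

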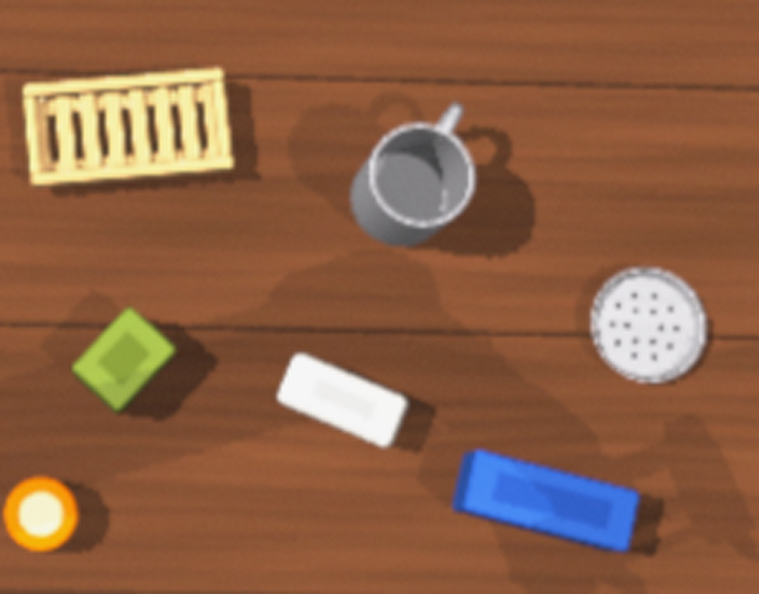

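```bash
cat > fit.py <<'E'
import cv2,numpy as np
from scipy.optimize import minimize
UP=4
def proj(d,X):
    c=np.asarray(X)@d["R"].T+d["t"]; p=c@d["camera_matrix"].T
    return p[:,:2]/p[:,2:]
def ray(d,uv,z):
    v=np.linalg.inv(d["camera_matrix"])@np.array([uv[0],uv[1],1.]); v=d["R"].T@v; o=-d["R"].T@d["t"]
    return o+v*(z-o[2])/v[2]
def box(L,W,z0,z1,r=0.0):
    # rounded-edge: hull of inset boxes
    P=[]
    for a in(-1,1):
        for b in(-1,1):
            for z in((z0,z1)):
                P.append((a*L/2,b*W/2,z))
    if r:
        P=[]
        for a in(-1,1):
            for b in(-1,1):
                for c in(0,1):
                    cz=z0+r if c==0 else z1-r
                    cc=np.array([a*(L/2-r),b*(W/2-r),cz])
                    for th in np.linspace(0,2*np.pi,12,endpoint=False):
                        for ph in np.linspace(-np.pi/2,np.pi/2,7):
                            P.append(cc+r*np.array([np.cos(th)*np.cos(ph),np.sin(th)*np.cos(ph),np.sin(ph)]))
    return np.array(P)
def cyl(D,z0,z1):
    t=np.linspace(0,2*np.pi,48,endpoint=False)
    return np.array([(D/2*np.cos(a),D/2*np.sin(a),z) for a in t for z in(z0,z1)])
def xf(P,x,y,th):
    c,s=np.cos(th),np.sin(th)
    return np.c_[P[:,0]*c-P[:,1]*s+x,P[:,0]*s+P[:,1]*c+y,P[:,2]]
def mask(img,kind):
    u=cv2.resize(img,None,fx=UP,fy=UP,interpolation=cv2.INTER_CUBIC)
    h=cv2.cvtColor(u,cv2.COLOR_BGR2HSV).astype(int);H,S,V=h[...,0],h[...,1],h[...,2]
    return {'blue':(H>95)&(H<135)&(S>110),'green':(H>28)&(H<60)&(S>100),
     'pink':((H>150)|(H<8))&(V>130)&(S<150)&(u[...,0].astype(int)-u[...,1]>5),
     'white':(S<90)&(V>95),'grey':(S<95)&(V>60),'tray':(H>=12)&(H<32)&(V>125)&(S<170)}[kind].astype(np.uint8)
def fit(d,kind,P,x0,pad=12,show=False):
    """x0: x,y,th start"""
    p0=proj(d,xf(P,*x0)); lo=np.floor(p0.min(0)-pad).astype(int); hi=np.ceil(p0.max(0)+pad).astype(int)
    lo=np.maximum(lo,0)
    m=mask(d["img"],kind)[lo[1]*UP:hi[1]*UP,lo[0]*UP:hi[0]*UP]
    n,l,st,ce=cv2.connectedComponentsWithStats(m)
    c=((p0.mean(0)-lo)*UP).astype(int)
    k=1+np.argmax(st[1:,4]); m=(l==k).astype(np.uint8)
    cs,_=cv2.findContours(m,cv2.RETR_EXTERNAL,cv2.CHAIN_APPROX_NONE); m=cv2.drawContours(np.zeros_like(m),cs,-1,1,-1)
    def ren(x):
        q=(proj(d,xf(P,x[0],x[1],x[2]))-lo+0.5)*UP-0.5
        h=cv2.convexHull(q.astype(np.float32))
        return cv2.fillConvexPoly(np.zeros_like(m),np.round(h*16).astype(np.int32),1,shift=4)
    f=lambda x:float((ren([x[0]/100,x[1]/100,x[2]])!=m).sum())
    best=None
    for dt in(-.15,0,.15):
        s=np.array([x0[0]*100,x0[1]*100,x0[2]+dt])
        r=minimize(f,s,method='Nelder-Mead',options=dict(initial_simplex=[s,s+[1,0,0],s+[0,1,0],s+[0,0,.15]],xatol=1e-3,fatol=.5))
        if best is None or r.fun<best.fun: best=r
    x=best.x; return np.array([x[0]/100,x[1]/100,x[2]]),best.fun/m.sum(),m.sum()/ren([x[0]/100,x[1]/100,x[2]]).sum()
OBJ={ # kind, hull, top start px, z mid, yaw guess
'laundry_bar':('blue',box(.13,.048,0,.042,.004),(406,272),.03,None),
'bath_bar':('pink',box(.084,.052,0,.032,.012),(150,269),.02,None),
'olive_block':('green',box(.066,.05,0,.044,.003),(278,229),.03,None),
'shaving_soap':('white',cyl(.056,0,.03),(213,237),.02,0),
'slat_tray':('tray',box(.16,.082,0,.028),(279,159),.015,None),
'soap_box':('grey',box(.110,.158,0,.018)+[0,.041,0],(197,179),.01,None),
'square_dish':('white',box(.102,.086,0,.016),(114,215),.01,None),
'round_dish':('grey',cyl(.092,.004,.014),(436,218),.01,0),
'brush':('white',box(.095,.042,0,.038,.003),(344,241),.02,None),
}
YAW={'laundry_bar':-1.78,'bath_bar':.1,'olive_block':-.8,'slat_tray':-1.5,'soap_box':-1.55,'square_dish':-1.3,'brush':-2.0}
E
python3 - <<'E'
from fit import *
T=dict(np.load("top0.npz"));S=dict(np.load("side0.npz"))
for n,(k,P,uv,z,_) in OBJ.items():
    X=ray(T,uv,z); y=YAW.get(n,0)
    a=fit(T,k,P,(X[0],X[1],y)); 
    print(n,np.round(a[0][:2]*1000,1),round(np.degrees(a[0][2]),1),np.round(a[1:],3),end=' | ')
    b=fit(S,k,P,a[0],pad=8)
    print(np.round(b[0][:2]*1000,1),round(np.degrees(b[0][2]),1),np.round(b[1:],3), np.round(proj(S,[[X[0],X[1],z]])))
for uv,z in(((366,175),.08),):print(ray(T,uv,z))
E
```

```text
laundry_bar [ 404.1 -329.8] -103.4 [0.058 0.945] | [ 406.4 -334.2] -101.5 [0.06  0.948] [[354. 175.]]
bath_bar [401.2 320.4] 10.4 [0.122 0.892] | [402.5 317.3] 10.7 [0.035 0.967] [[273. 305.]]
olive_block [508.7  -0.9] -41.6 [0.036 0.97 ] | [508.2  -3.2] -43.5 [0.024 0.984] [[286. 216.]]
shaving_soap [486.8 164.9] 8.9 [0.022 1.015] | [487. 162.] 14.5 [0.034 1.023] [[268. 254.]]
slat_tray [6.995e+02 6.000e-01] -83.3 [0.052 1.01 ] | [702.8  -8.4] -84.6 [0.091 0.962] [[226. 206.]]
soap_box [642.7 213.2] -88.9 [0.039 1.04 ] | [641.4 213.1] -88.8 [0.06  1.063] [[203. 253.]]
square_dish [540.5 425.2] -70.4 [0.02  1.018] | [541.6 421.4] -71.1 [0.018 1.014] [[189. 322.]]
round_dish [ 545.6 -421.5] -1.6 [0.028 1.021] | [ 547.8 -426.5] 9.5 [0.123 1.139] [[321. 163.]]
brush [ 480.6 -171.7] -112.7 [0.027 0.984] | [ 482.1 -175.5] -111.1 [0.083 1.026] [[316. 194.]]
[ 0.64069448 -0.22022309  0.08      ]
```

```bash
cat > plan.py <<'E'
import numpy as np,sys
from scipy.spatial.transform import Rotation as Ro
from bench import ctrl
def go(x,y,z,phi):
    """world TCP target in mm, tool-x yaw in deg -> numbers for a row"""
    s=ctrl.get_state();R=Ro.from_rotvec(s["tool_rot"]).as_matrix();p=np.array(s["position"])
    d=R.T@(np.array([x,y,z])/1000-p)
    f0=np.degrees(np.arctan2(R[1,0],R[0,0])); th=-((phi-f0+90)%180-90)
    print("t %.2f pos"%s["time"],np.round(p*1000,1),"phi %.1f"%f0,"tiltz",np.round(R[:,2],3),"F",np.round(s["ft_force"],1),"w %.3f"%s["grip_width"],"j7 %.2f"%s["joint_positions"][6])
    print("ROW",np.round(d/.3,4).tolist(),"spin %.4f"%(th/180),"rows~",np.ceil(max(np.linalg.norm(d)/.0625,abs(th)/10.7)))
if __name__=="__main__": go(*map(float,sys.argv[1:]))
E
python3 plan.py 405 -332 150 -12.5
```

```text
t 0.15 pos [ 240.2 -603.6  235.7] phi -68.3 tiltz [-0.001  0.001 -1.   ] F [-0.1 -0.4  0.1] w 1.000 j7 -0.06
ROW [-0.6375, -0.8453, 0.2866] spin -0.3100 rows~ 6.0
```

Call:
drive_tool([
  [[-0.6375,-0.8453,0.2866,-0.31,0],[-0.6375,-0.8453,0.2866,-0.31,0],[-0.6375,-0.8453,0.2866,-0.31,0],[-0.6375,-0.8453,0.2866,-0.31,0],[-0.6375,-0.8453,0.2866,-0.31,0],[-0.6375,-0.8453,0.2866,-0.31,0],[-0.6375,-0.8453,0.2866,-0.31,0],[-0.6375,-0.8453,0.2866,-0.31,0],[-0.6375,-0.8453,0.2866,-0.31,0]],
], grip_force=20)

```text
time: 1.27
position: [0.4043, -0.3344, 0.1509]
tool_rot: [3.121, -0.348, 0.0]
ft_force: [-0.6, -0.3, 0.3]
grip_width: 0.996
```

```bash
cat > look.py <<'E'
import sys,cv2,numpy as np
from fit import *
from bench import ctrl
def snap(cam,tag):
    d=ctrl.get_image(cam);np.savez(f"{cam}{tag}.npz",**d);cv2.imwrite(f"pics/{cam}{tag}.png",d["img"]);return d
if __name__=="__main__":
    for c in sys.argv[2:]: snap(c,sys.argv[1])
E
python3 look.py 1 wrist; python3 plan.py 405 -332 29 -12.5
```

```text
t 1.32 pos [ 404.5 -334.2  150.9] phi -12.7 tiltz [ 0.    -0.001 -1.   ] F [0.6 0.2 0.2] w 1.003 j7 0.38
ROW [0.0, -0.0076, 0.4062] spin -0.0010 rows~ 2.0
```

View pics/wrist1.png

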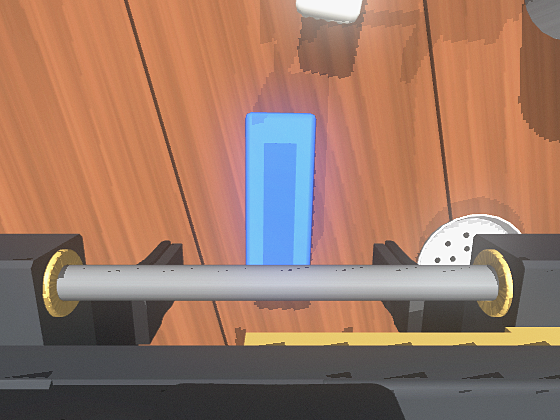

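The bar at cols 246–316 is centred between the fingers (165 and 390) and parallel to the pads. I'll check its far end (row 113) against the fit.

```bash
python3 - <<'E'
from fit import *
d=dict(np.load("wrist1.npz"))
for c in((404.1,-329.8,-103.4),(406.4,-334.2,-101.5),(405,-332,-102.5)):
    P=xf(box(.13,.048,0,.042),c[0]/1e3,c[1]/1e3,np.radians(c[2]));print(c,np.round(proj(d,P[[1,3,5,7]])).tolist())
print(ray(d,(246,113),.042),ray(d,(316,114),.042))
E
```

```text
(404.1, -329.8, -103.4) [[241.0, 110.0], [313.0, 111.0], [243.0, 291.0], [307.0, 292.0]]
(406.4, -334.2, -101.5) [[242.0, 118.0], [315.0, 116.0], [250.0, 297.0], [314.0, 296.0]]
(405, -332, -102.5) [[241.0, 114.0], [314.0, 114.0], [246.0, 294.0], [310.0, 294.0]]
[ 0.39890451 -0.26336729  0.042     ] [ 0.44393427 -0.27423299  0.042     ]
```

The averaged two-camera pose matches the wrist view. Descend and grip.

Call:
drive_tool([
  [[0.0,-0.005,0.2,0,0],[0.0,-0.0076,0.33,0,0],[0.0,-0.0076,0.38,0,0],[0.0,-0.0076,0.403,0,0],[0.0,-0.0076,0.403,0,0],[0.0,-0.0076,0.403,0,255],[0.0,-0.0076,0.403,0,255],[0.0,-0.0076,0.403,0,255],[0.0,-0.0076,0.403,0,255],[0.0,-0.0076,0.403,0,255],[0.0,-0.0076,0.403,0,255],[0.0,-0.0076,0.403,0,255]],
], grip_force=25)

```text
time: 2.82
position: [0.4058, -0.3303, 0.0298]
tool_rot: [3.123, -0.342, 0.0]
ft_force: [-0.3, 1.0, 1.8]
grip_width: 0.549
```

```bash
python3 plan.py 405 -332 150 -12.5
```

```text
t 2.83 pos [ 405.8 -330.3   29.8] phi -12.5 tiltz [ 0. -0. -1.] F [-0.3  1.   1.8] w 0.549 j7 0.32
ROW [-0.0014, 0.0063, -0.4008] spin 0.0001 rows~ 2.0
```

```bash
python3 plan.py 690 -120 200 6.5
```

```text
t 2.83 pos [ 405.8 -330.3   29.8] phi -12.5 tiltz [ 0. -0. -1.] F [-0.3  1.   1.8] w 0.549 j7 0.32
ROW [0.7733, -0.8891, -0.5675] spin -0.1055 rows~ 7.0
```

Call:
drive_tool([
  [[0,0,-0.08,0,255],[0,0,-0.2,0,255],[0,0,-0.35,0,255],[0.1,-0.1,-0.5,0,255],[0.22,-0.25,-0.5675,-0.02,255],[0.35,-0.4,-0.5675,-0.04,255],[0.5,-0.57,-0.5675,-0.07,255],[0.62,-0.72,-0.5675,-0.1,255],[0.72,-0.83,-0.5675,-0.1055,255],[0.77,-0.885,-0.5675,-0.1055,255],[0.7733,-0.8891,-0.5675,-0.1055,255],[0.7733,-0.8891,-0.5675,-0.1055,255]],
])

```text
time: 4.32
position: [0.689, -0.1212, 0.1991]
tool_rot: [3.136, 0.176, -0.003]
ft_force: [0.1, -0.5, -2.0]
grip_width: 0.551
```

```bash
python3 look.py 2 wrist; python3 plan.py 701 -3 120 6
```

```text
t 4.38 pos [ 688.9 -121.7  199.5] phi 6.4 tiltz [-0.001 -0.001 -1.   ] F [ 0.5  0.3 -2.2] w 0.551 j7 0.08
ROW [0.0845, -0.3891, 0.2644] spin 0.0022 rows~ 3.0
```

View pics/wrist2.png

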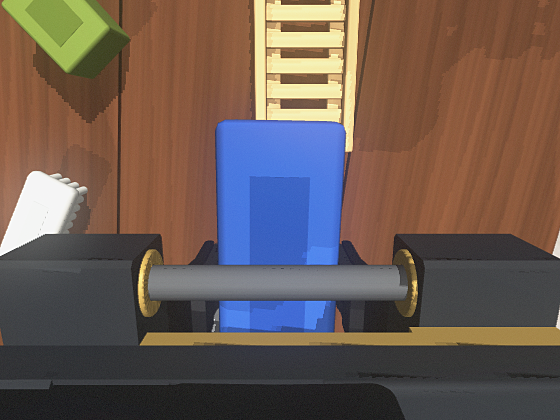

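The tray is ahead, with its right rail from about (358,0) to (352,152). The near end is partly hidden by the held bar, whose front edge is at row 121.

```bash
python3 - <<'E'
from fit import *
d=dict(np.load("wrist2.npz"))
im=d["img"];cv2.imwrite("pics/w2z.png",cv2.resize(im[0:180,220:400],None,fx=3.3,fy=3.3,interpolation=cv2.INTER_CUBIC))
for c in((699.5,.6,-83.3),(702.8,-8.4,-84.6),(701,-3,-84)):
    P=xf(box(.16,.082,0,.028),c[0]/1e3,c[1]/1e3,np.radians(c[2]));print(c,np.round(proj(d,P)).tolist())
E
```

```text
(699.5, 0.6, -83.3) [[257.0, -53.0], [255.0, -70.0], [358.0, -54.0], [366.0, -71.0], [260.0, 147.0], [258.0, 149.0], [350.0, 146.0], [356.0, 148.0]]
(702.8, -8.4, -84.6) [[262.0, -41.0], [260.0, -57.0], [362.0, -40.0], [370.0, -55.0], [261.0, 156.0], [259.0, 159.0], [350.0, 157.0], [356.0, 161.0]]
(701, -3, -84) [[259.0, -49.0], [257.0, -65.0], [360.0, -48.0], [368.0, -64.0], [260.0, 150.0], [259.0, 153.0], [350.0, 151.0], [356.0, 154.0]]
```

View pics/w2z.png

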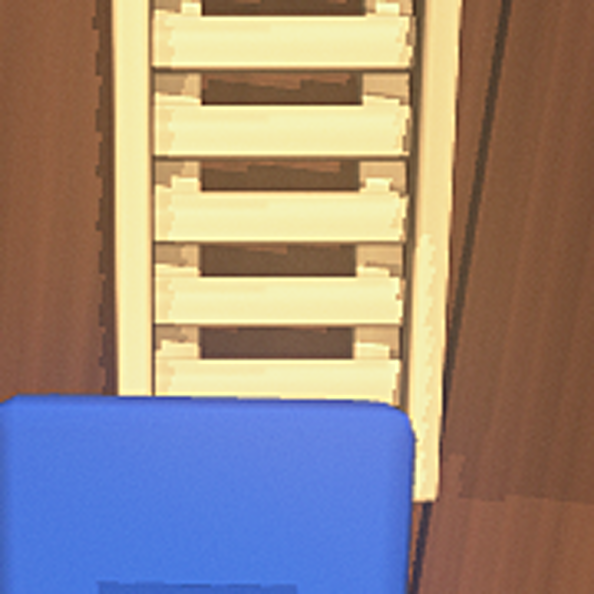

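```bash
python3 - <<'E'
from fit import *
d=dict(np.load("wrist2.npz"))
a=np.radians(6.4);ty=np.array([np.sin(a),-np.cos(a),0]);tx=np.array([np.cos(a),np.sin(a),0])
p=np.array([.6889,-.1217,0])
for uv in((280,121),(280,124)):
  for z in(.2117,.209):
    q=ray(d,uv,z)-p;print(uv,z,np.round([1000*q@tx,1000*q@ty],1))
# top camera now shows tray? 
E
python3 plan.py 698.5 0 110 6.4
```

```text
(280, 121) 0.2117 [  0.9 -64.7]
(280, 121) 0.209 [  0.9 -64.6]
(280, 124) 0.2117 [  0.9 -63.6]
(280, 124) 0.209 [  0.9 -63.6]
t 4.38 pos [ 688.9 -121.7  199.5] phi 6.4 tiltz [-0.001 -0.001 -1.   ] F [ 0.5  0.3 -2.2] w 0.551 j7 0.08
ROW [0.0774, -0.4, 0.2977] spin -0.0000 rows~ 3.0
```

Call:
drive_tool([
  [[0.03,-0.15,0.05,0,255],[0.06,-0.3,0.15,0,255],[0.0774,-0.395,0.28,0,255],[0.0774,-0.4,0.38,0,255],[0.0774,-0.4,0.41,0,255],[0.0774,-0.4,0.415,0,255],[0.0774,-0.4,0.415,0,255],[0.0774,-0.4,0.415,0,255]],
])

```text
time: 5.38
position: [0.7004, 0.0012, 0.077]
tool_rot: [3.136, 0.176, 0.004]
ft_force: [0.4, -0.7, -2.8]
grip_width: 0.548
```

```bash
python3 look.py 3 wrist top; python3 plan.py 698.5 -0.8 48 6.4; python3 - <<'E'
import cv2
im=cv2.imread("pics/top3.png");cv2.imwrite("pics/t3z.png",cv2.resize(im[110:220,220:340],None,fx=5,fy=5,interpolation=cv2.INTER_CUBIC))
E
```

```text
t 5.47 pos [700.    1.6  76.5] phi 6.5 tiltz [ 0.002 -0.    -1.   ] F [ 0.4  0.5 -3. ] w 0.549 j7 -0.14
ROW [-0.0059, 0.0074, 0.0949] spin 0.0004 rows~ 1.0
```

View pics/wrist3.png

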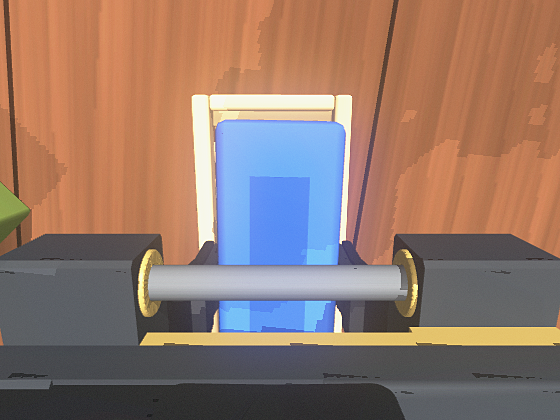

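View pics/t3z.png

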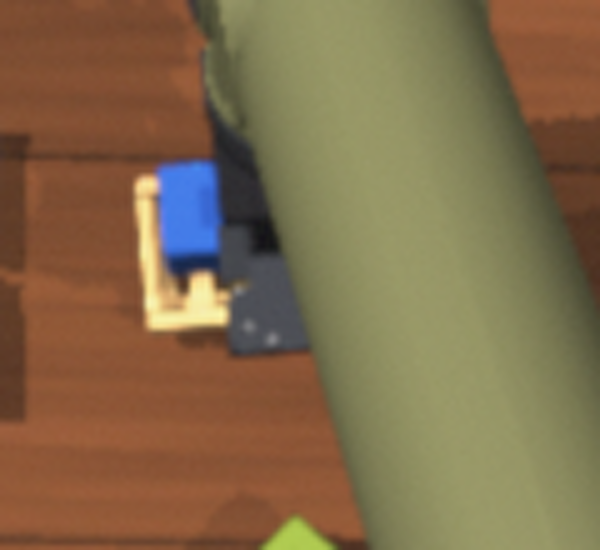

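The tray's far corners are at (193,96) and (352,96), and the bar's far end is at row 121, cols 216–346. I'll compute the centring from these.

```bash
python3 - <<'E'
from fit import *
d=dict(np.load("wrist3.npz"))
a=np.radians(6.5);ty=np.array([np.sin(a),-np.cos(a),0]);tx=np.array([np.cos(a),np.sin(a),0])
p=np.array([.700,.0016,0])
for n,uv,z in(("trayL",(193,96),.028),("trayR",(352,96),.028),("trayL2",(198,240),.028),("trayR2",(349,240),.028),("barL",(216,130),.0885),("barR",(346,130),.0885),("bar",(280,121.5),.0885),("near",(330,316),.028)):
    X=ray(d,uv,z);q=X-p;print(n,np.round(X*1000,1),np.round([1000*q@tx,1000*q@ty],1))
for c in((698.5,-1.5,-83.6),):
    P=xf(box(.16,.082,0,.028),c[0]/1e3,c[1]/1e3,np.radians(c[2]));print(c,np.round(proj(d,P)).tolist())
E
```

```text
trayL [649.7  71.9  28. ] [-42.  -75.5]
trayR [729.   80.7  28. ] [ 37.8 -75.4]
trayL2 [656.8  -3.7  28. ] [-43.5   0.4]
trayR2 [739.4   5.5  28. ] [39.6  0.6]
barL [671.6  59.4  88.5] [-21.6 -60.7]
barR [717.5  64.6  88.5] [ 24.5 -60.6]
bar [693.9  64.9  88.5] [  1.1 -63.6]
near [735.7 -41.5  28. ] [30.6 46.9]
(698.5, -1.5, -83.6) [[202.0, 96.0], [191.0, 93.0], [345.0, 96.0], [355.0, 93.0], [214.0, 343.0], [206.0, 370.0], [335.0, 343.0], [342.0, 370.0]]
```

Call:
drive_tool([
  [[-0.009,0.01,0,0,255],[-0.009,0.01,0.04,0,255],[-0.009,0.01,0.07,0,255],[-0.009,0.01,0.086,0,255],[-0.009,0.01,0.09,0,255],[-0.009,0.01,0.09,0,255]],
])

```text
time: 6.22
position: [0.6972, -0.0014, 0.0483]
tool_rot: [-3.137, -0.178, -0.0]
ft_force: [0.0, 0.3, -2.2]
grip_width: 0.553
```

```bash
python3 plan.py 698 -1.5 47.5 6.4
```

```text
t 6.22 pos [697.2  -1.4  48.3] phi 6.5 tiltz [ 0.  0. -1.] F [ 0.   0.3 -2.2] w 0.553 j7 -0.14
ROW [0.0027, 0.0008, 0.0028] spin 0.0006 rows~ 1.0
```

Call:
drive_tool([
  [[0,0,0.002,0,255],[0,0,0.004,0,255],[0,0,0.004,0,255]],
])

```text
time: 6.6
position: [0.6973, -0.0015, 0.0478]
tool_rot: [3.136, 0.178, 0.001]
ft_force: [-0.6, 0.0, 2.0]
grip_width: 0.552
```

Call:
drive_tool([
  [[0,0,0.002,0,105],[0,0,0.002,0,90],[0,0,0.002,0,60],[0,0,0.002,0,30],[0,0,0.002,0,30],[0,0,-0.1,0,30],[0,0,-0.3,0,30],[0,0,-0.45,0,0],[0,0,-0.5,0,0],[0,0,-0.5,0,0]],
])

```text
time: 7.85
position: [0.6974, -0.0015, 0.1978]
tool_rot: [3.136, 0.178, 0.002]
ft_force: [-0.2, 0.6, -1.3]
grip_width: 0.994
```

```bash
python3 look.py 4 wrist; python3 plan.py 402 319 150 -79.5
```

```text
t 7.90 pos [696.6  -1.6 196. ] phi 6.5 tiltz [-0.001 -0.    -1.   ] F [ 0.2  0.1 -0.5] w 0.995 j7 -0.10
ROW [-0.8545, -1.173, 0.1543] spin 0.4778 rows~ 9.0
```

View pics/wrist4.png

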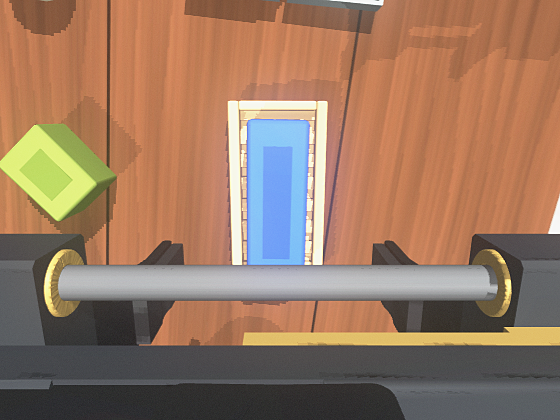

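The blue bar lies flat within the tray rails (bar cols 246–308, tray 229–326). Next is the bath bar.

Call:
drive_tool([
  [[-0.1,-0.15,0,-0.06,0],[-0.25,-0.35,0,-0.12,0],[-0.4,-0.55,0,-0.18,0],[-0.55,-0.75,0,-0.24,0],[-0.7,-0.95,0,-0.3,0],[-0.73,-1.0,0,-0.36,0],[-0.73,-1.0,0,-0.42,0],[-0.73,-1.0,0,-0.48,0],[-0.73,-1.0,0,-0.522,0],[-0.73,-1.0,0,-0.522,0]],
])

```text
time: 9.15
position: [0.4447, 0.271, 0.1953]
tool_rot: [-2.011, -2.411, 0.004]
ft_force: [-0.2, 0.6, 0.4]
grip_width: 1.0
```

```bash
python3 plan.py 402 319 150 100.5
```

```text
t 9.15 pos [444.7 271.  195.3] phi 100.4 tiltz [-0.003 -0.001 -1.   ] F [-0.2  0.6  0.4] w 1.000 j7 1.03
ROW [0.1829, -0.1106, 0.1513] spin -0.0008 rows~ 2.0
```

Call:
drive_tool([
  [[0.1,-0.06,0.1,0,0],[0.1829,-0.1106,0.1513,0,0],[0.1829,-0.1106,0.1513,0,0],[0.1829,-0.1106,0.1513,0,0]],
])

```text
time: 9.65
position: [0.4034, 0.3191, 0.1514]
tool_rot: [2.012, 2.413, -0.001]
ft_force: [0.9, 0.3, -0.2]
grip_width: 1.002
```

```bash
python3 look.py 5 wrist; python3 plan.py 402 319 150 100.5; python3 - <<'E'
from fit import *
d=dict(np.load("wrist5.npz"))
for c in((401.2,320.4,10.4),(402.5,317.3,10.7),(402,319,10.5)):
    P=xf(box(.084,.052,0,.032,.012),c[0]/1e3,c[1]/1e3,np.radians(c[2]));h=cv2.convexHull(proj(d,P).astype(np.float32)).reshape(-1,2);print(c,np.round(h.min(0)),np.round(h.max(0)))
im=d["img"].copy();cv2.polylines(im,[np.round(h).astype(int)],True,(0,255,0),1);cv2.imwrite("pics/wrist5o.png",im)
E
```

```text
t 9.70 pos [403.9 318.9 151.7] phi 100.3 tiltz [ 0. -0. -1.] F [-0.1 -0.7  0.9] w 1.005 j7 0.86
ROW [0.0014, -0.0061, 0.0058] spin -0.0011 rows~ 1.0
(401.2, 320.4, 10.4) [245. 147.] [315. 256.]
(402.5, 317.3, 10.7) [240. 148.] [310. 257.]
(402, 319, 10.5) [242. 148.] [312. 257.]
```

View pics/wrist5o.png

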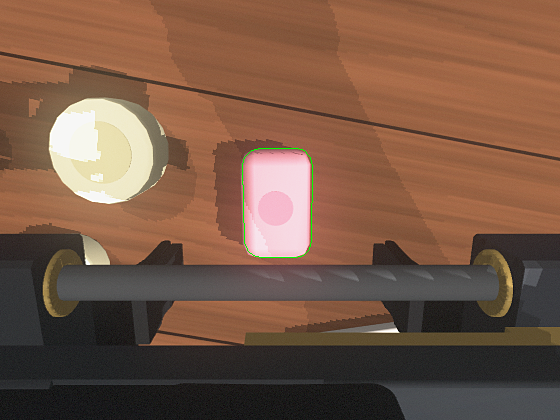

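The predicted outline (green) coincides with the pink bar at (278,203). Descend and grip.

Call:
drive_tool([
  [[0.001,-0.006,0.2,0,0],[0.001,-0.006,0.33,0,0],[0.001,-0.006,0.39,0,0],[0.001,-0.006,0.411,0,0],[0.001,-0.006,0.411,0,0],[0.001,-0.006,0.411,0,255],[0.001,-0.006,0.411,0,255],[0.001,-0.006,0.411,0,255],[0.001,-0.006,0.411,0,255],[0.001,-0.006,0.411,0,255],[0.001,-0.006,0.411,0,255],[0.001,-0.006,0.411,0,255]],
], grip_force=20)

```text
time: 11.2
position: [0.4013, 0.3195, 0.0286]
tool_rot: [2.01, 2.414, -0.001]
ft_force: [-0.9, -1.7, 3.7]
grip_width: 0.593
```

```bash
python3 plan.py 530 205 190 1
```

```text
t 11.20 pos [401.3 319.5  28.6] phi 100.4 tiltz [ 0.    -0.001 -1.   ] F [-0.9 -1.7  3.7] w 0.593 j7 0.71
ROW [-0.4534, 0.3527, -0.5378] spin -0.4475 rows~ 8.0
```

```bash
python3 plan.py 642 110 190 1
```

```text
t 11.20 pos [401.3 319.5  28.6] phi 100.4 tiltz [ 0.    -0.001 -1.   ] F [-0.9 -1.7  3.7] w 0.593 j7 0.71
ROW [-0.8325, 0.6625, -0.5375] spin -0.4475 rows~ 8.0
```

Call:
drive_tool([
  [[0,0,-0.06,0,255],[0,0,-0.2,0,255],[0,0,-0.36,0,255],[-0.05,0.04,-0.5,0.04,255],[-0.15,0.12,-0.5375,0.1,255],[-0.28,0.22,-0.5375,0.16,255],[-0.4,0.32,-0.5375,0.22,255],[-0.52,0.41,-0.5375,0.28,255],[-0.64,0.51,-0.5375,0.34,255],[-0.75,0.6,-0.5375,0.4,255],[-0.82,0.65,-0.5375,0.45,255],[-0.8325,0.6625,-0.5375,0.5,255],[-0.8325,0.6625,-0.5375,0.54,255],[-0.8325,0.6625,-0.5375,0.552,255],[-0.8325,0.6625,-0.5375,0.552,255]],
])

```text
time: 13.08
position: [0.6418, 0.1107, 0.1903]
tool_rot: [-3.141, -0.033, -0.001]
ft_force: [0.4, -0.1, -1.1]
grip_width: 0.594
```

```bash
python3 look.py 6 wrist; python3 plan.py 642 213 70 1;  python3 - <<'E'
from fit import *
d=dict(np.load("wrist6.npz"))
im=d["img"].copy()
for c,col in(((642,213,-88.9),(0,255,0)),):
  for L,W in((.110,.076),(.104,.07)):
    P=xf(np.array([(a*L/2,b*W/2,.018) for a,b in((-1,-1),(1,-1),(1,1),(-1,1))]),c[0]/1e3,c[1]/1e3,np.radians(c[2]));cv2.polylines(im,[np.round(proj(d,P)).astype(int)],True,col,1)
cv2.imwrite("pics/wrist6o.png",im)
E
```

```text
t 13.12 pos [641.8 110.5 190.1] phi 1.2 tiltz [ 0.  0. -1.] F [-0.1  0.1 -1. ] w 0.593 j7 -0.36
ROW [0.0077, -0.3413, 0.4006] spin 0.0012 rows~ 3.0
```

View pics/wrist6o.png

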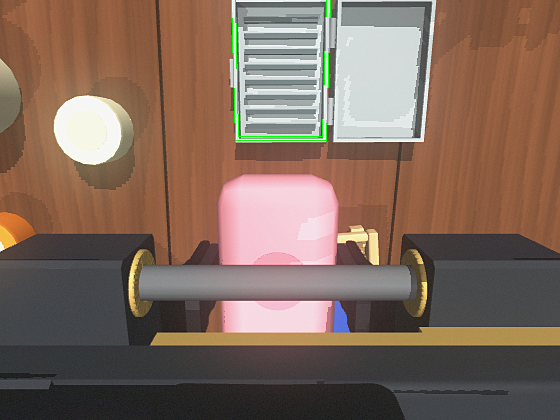

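The overlay (green) coincides with the ribbed half's walls (233–328 cols, bottom row 142). Move over it.

Call:
drive_tool([
  [[0.0,-0.12,0.05,0,255],[0.0,-0.25,0.15,0,255],[0.0,-0.33,0.28,0,255],[0,-0.34,0.38,0,255],[0,-0.34,0.42,0,255],[0,-0.34,0.42,0,255],[0,-0.34,0.42,0,255]],
])

```text
time: 14.0
position: [0.6412, 0.2119, 0.0655]
tool_rot: [-3.141, -0.029, -0.004]
ft_force: [-0.1, -0.2, -1.6]
grip_width: 0.596
```

```bash
python3 look.py 7 wrist; python3 plan.py 642 213 36 1;  python3 - <<'E'
from fit import *
d=dict(np.load("wrist7.npz"))
im=d["img"].copy()
c=(642,213,-88.9)
for L,W in((.110,.076),(.104,.07)):
    P=xf(np.array([(a*L/2,b*W/2,.018) for a,b in((-1,-1),(1,-1),(1,1),(-1,1))]),c[0]/1e3,c[1]/1e3,np.radians(c[2]));cv2.polylines(im,[np.round(proj(d,P)).astype(int)],True,(0,255,0),1)
cv2.imwrite("pics/wrist7o.png",im)
E
```

```text
t 14.05 pos [641.3 212.   65.6] phi 1.0 tiltz [ 0.003  0.001 -1.   ] F [ 0.6  0.3 -1.2] w 0.595 j7 -0.57
ROW [0.0023, -0.0033, 0.0987] spin 0.0002 rows~ 1.0
```

View pics/wrist7o.png

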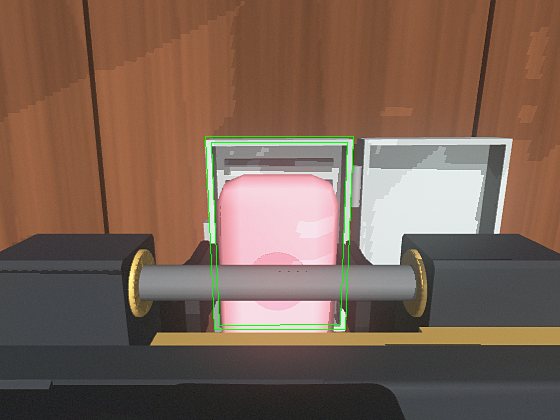

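The bar sits inside the box outline (bar 218–338, box 206–353). Lower it.

Call:
drive_tool([
  [[0.002,-0.003,0.05,0,255],[0.002,-0.003,0.08,0,255],[0.002,-0.003,0.093,0,255],[0.002,-0.003,0.096,0,255],[0.002,-0.003,0.096,0,255]],
])

```text
time: 14.68
position: [0.6401, 0.2128, 0.0356]
tool_rot: [3.14, 0.03, -0.002]
ft_force: [-2.1, -1.2, 5.8]
grip_width: 0.597
```

Call:
drive_tool([
  [[0,0,0.002,0,255],[0,0,0.004,0,255],[0,0,0.004,0,255]],
])

```text
time: 15.05
position: [0.6401, 0.2129, 0.0356]
tool_rot: [3.14, 0.03, -0.002]
ft_force: [-5.8, -2.9, 10.7]
grip_width: 0.602
```

Call:
drive_tool([
  [[0,0,-0.004,0,255],[0,0,-0.004,0,95],[0,0,-0.004,0,75],[0,0,-0.004,0,50],[0,0,-0.004,0,30],[0,0,-0.004,0,20],[0,0,-0.1,0,20],[0,0,-0.3,0,20],[0,0,-0.45,0,0],[0,0,-0.55,0,0],[0,0,-0.55,0,0]],
])

```text
time: 16.42
position: [0.642, 0.214, 0.2021]
tool_rot: [-3.14, -0.03, -0.009]
ft_force: [0.0, 0.1, -0.0]
grip_width: 1.0
```

```bash
python3 look.py 8 wrist; python3 plan.py 508.5 -2 150 48
```

```text
t 16.48 pos [641.  213.4 199.7] phi 1.1 tiltz [ 0.002  0.    -1.   ] F [-0.9  0.5 -0.5] w 0.997 j7 -0.53
ROW [-0.4556, 0.7096, 0.1646] spin -0.2606 rows~ 5.0
```

View pics/wrist8.png

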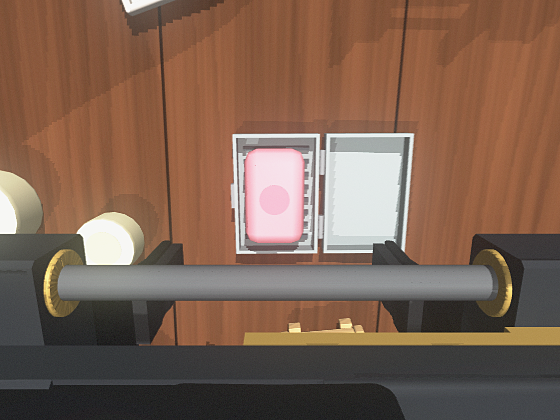

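The pink bar lies flat in the ribbed half (245–304 within 235–319). Next is the olive block.

Call:
drive_tool([
  [[-0.1,0.15,0,-0.05,0],[-0.2,0.3,0.02,-0.1,0],[-0.3,0.45,0.06,-0.15,0],[-0.4,0.6,0.1,-0.2,0],[-0.4556,0.7096,0.15,-0.25,0],[-0.4556,0.7096,0.1646,-0.258,0],[-0.4556,0.7096,0.1646,-0.258,0],[-0.4556,0.7096,0.1646,-0.258,0]],
])

```text
time: 17.48
position: [0.5084, -0.0008, 0.1494]
tool_rot: [-2.874, -1.268, -0.001]
ft_force: [-0.8, 0.6, 0.1]
grip_width: 0.997
```

```bash
python3 look.py 9 wrist; python3 plan.py 508.5 -2 31 47.5; python3 - <<'E'
from fit import *
d=dict(np.load("wrist9.npz"))
im=d["img"].copy()
c=(508.5,-2,-42.5)
P=xf(box(.066,.05,0,.044),c[0]/1e3,c[1]/1e3,np.radians(c[2]));h=cv2.convexHull(proj(d,P).astype(np.float32)).reshape(-1,2)
cv2.polylines(im,[np.round(h).astype(int)],True,(0,0,255),1);cv2.imwrite("pics/wrist9o.png",im)
E
```

```text
t 17.52 pos [508.5  -0.8 149.6] phi 47.6 tiltz [ 0.     0.001 -1.   ] F [-0.2  0.7 -0.1] w 1.001 j7 0.70
ROW [-0.0034, 0.0028, 0.3952] spin 0.0008 rows~ 2.0
```

View pics/wrist9o.png

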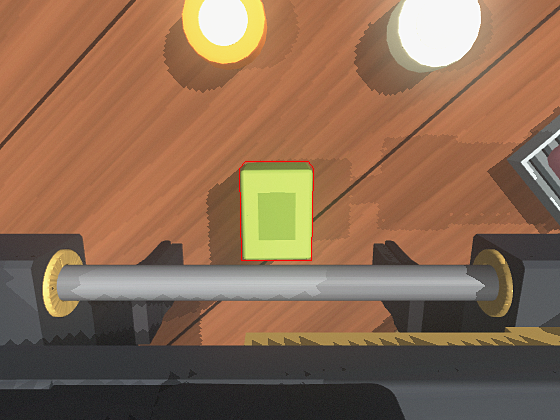

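The fitted outline (red) coincides with the block at cols 241–312. Descend to TCP z of about 31 mm.

Call:
drive_tool([
  [[0,0.001,0.2,0,0],[0,0.002,0.32,0,0],[0,0.003,0.375,0,0],[0,0.003,0.394,0,0],[0,0.003,0.394,0,0],[0,0.003,0.394,0,255],[0,0.003,0.394,0,255],[0,0.003,0.394,0,255],[0,0.003,0.394,0,255],[0,0.003,0.394,0,255],[0,0.003,0.394,0,255],[0,0.003,0.394,0,255]],
])

```text
time: 19.02
position: [0.5088, -0.003, 0.0313]
tool_rot: [2.875, 1.266, 0.0]
ft_force: [-0.1, 0.6, 1.9]
grip_width: 0.576
```

```bash
python3 plan.py 508 330 190 19; python3 plan.py 490 200 190 19; 
```

```text
t 19.02 pos [508.8  -3.   31.3] phi 47.5 tiltz [ 0. -0. -1.] F [-0.1  0.6  1.9] w 0.576 j7 0.59
ROW [0.817, -0.7511, -0.5291] spin 0.1585 rows~ 6.0
t 19.02 pos [508.8  -3.   31.3] phi 47.5 tiltz [ 0. -0. -1.] F [-0.1  0.6  1.9] w 0.576 j7 0.59
ROW [0.4569, -0.5028, -0.529] spin 0.1585 rows~ 5.0
```

```bash
python3 plan.py 573 330 190 19
```

```text
t 19.02 pos [508.8  -3.   31.3] phi 47.5 tiltz [ 0. -0. -1.] F [-0.1  0.6  1.9] w 0.576 j7 0.59
ROW [0.9633, -0.5913, -0.529] spin 0.1585 rows~ 6.0
```

Call:
drive_tool([
  [[0,0,-0.06,0,255],[0,0,-0.2,0,255],[0,0,-0.36,0,255],[0.08,-0.05,-0.5,0.03,255],[0.22,-0.13,-0.529,0.06,255],[0.37,-0.23,-0.529,0.09,255],[0.52,-0.32,-0.529,0.12,255],[0.67,-0.41,-0.529,0.15,255],[0.82,-0.5,-0.529,0.1585,255],[0.92,-0.565,-0.529,0.1585,255],[0.9633,-0.5913,-0.529,0.1585,255],[0.9633,-0.5913,-0.529,0.1585,255],[0.9633,-0.5913,-0.529,0.1585,255]],
])

```text
time: 20.65
position: [0.5735, 0.3277, 0.1899]
tool_rot: [3.097, 0.515, -0.0]
ft_force: [0.8, -0.7, -1.7]
grip_width: 0.576
```

```bash
python3 look.py 10 wrist; python3 plan.py 541 423.5 65 19.3; python3 - <<'E'
from fit import *
d=dict(np.load("wrist10.npz"))
im=d["img"].copy()
c=(541,423.5,-70.7)
for L,W in((.102,.086),(.09,.074)):
    P=xf(np.array([(a*L/2,b*W/2,.016) for a,b in((-1,-1),(1,-1),(1,1),(-1,1))]),c[0]/1e3,c[1]/1e3,np.radians(c[2]));cv2.polylines(im,[np.round(proj(d,P)).astype(int)],True,(0,0,255),1)
cv2.imwrite("pics/wrist10o.png",im)
E
```

```text
t 20.70 pos [573.6 327.6 190. ] phi 18.8 tiltz [ 0.    -0.002 -1.   ] F [ 0.5 -0.3 -1.7] w 0.574 j7 -0.46
ROW [0.0006, -0.3385, 0.416] spin -0.0025 rows~ 3.0
```

View pics/wrist10o.png

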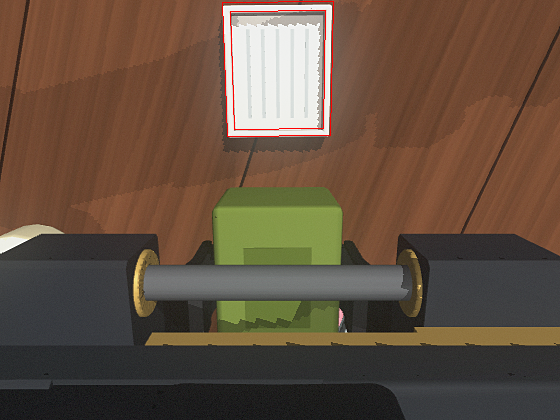

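The overlay matches the dish (223–332, rows 4–137). Move over it.

Call:
drive_tool([
  [[0.0,-0.12,0.05,0,255],[0.0,-0.25,0.15,0,255],[0.0,-0.33,0.28,-0.0025,255],[0,-0.337,0.38,-0.0025,255],[0,-0.337,0.416,-0.0025,255],[0,-0.337,0.416,-0.0025,255],[0,-0.337,0.416,-0.0025,255]],
])

```text
time: 21.58
position: [0.5414, 0.4254, 0.0669]
tool_rot: [-3.096, -0.528, -0.004]
ft_force: [0.1, -0.0, -1.5]
grip_width: 0.572
```

```bash
python3 look.py 11 wrist; python3 plan.py 541 423 39 19.3; python3 - <<'E'
from fit import *
d=dict(np.load("wrist11.npz"))
im=d["img"].copy()
c=(541,423.5,-70.7)
for L,W in((.102,.086),(.09,.074)):
    P=xf(np.array([(a*L/2,b*W/2,.016) for a,b in((-1,-1),(1,-1),(1,1),(-1,1))]),c[0]/1e3,c[1]/1e3,np.radians(c[2]));cv2.polylines(im,[np.round(proj(d,P)).astype(int)],True,(0,0,255),1)
cv2.imwrite("pics/wrist11o.png",im)
E
```

```text
t 21.62 pos [541.3 425.6  67. ] phi 19.4 tiltz [ 0.002  0.001 -1.   ] F [-0.7 -0.3 -0.9] w 0.571 j7 -0.66
ROW [-0.004, 0.008, 0.0932] spin 0.0004 rows~ 1.0
```

View pics/wrist11o.png

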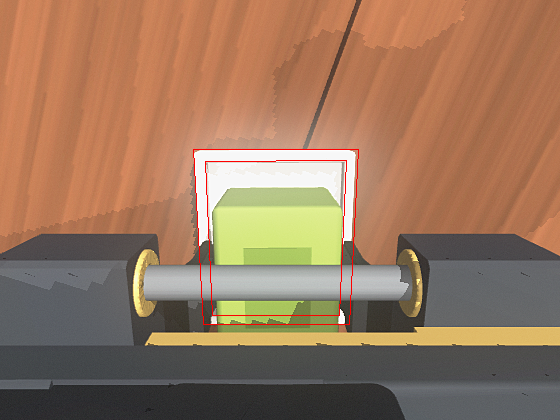

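The block is centred in the dish outline. Lower it.

Call:
drive_tool([
  [[-0.003,0.007,0.05,0,255],[-0.003,0.007,0.08,0,255],[-0.003,0.007,0.09,0,255],[-0.003,0.007,0.093,0,255],[-0.003,0.007,0.093,0,255]],
])

```text
time: 22.25
position: [0.5397, 0.4226, 0.0383]
tool_rot: [3.095, 0.53, -0.001]
ft_force: [-2.9, -4.3, 7.7]
grip_width: 0.569
```

Contact is at the expected height. Release.

Call:
drive_tool([
  [[0,0,0,0,98],[0,0,0,0,80],[0,0,0,0,50],[0,0,0,0,30],[0,0,0,0,20],[0,0,-0.1,0,20],[0,0,-0.3,0,20],[0,0,-0.45,0,0],[0,0,-0.55,0,0],[0,0,-0.55,0,0]],
])

```text
time: 23.5
position: [0.5407, 0.4247, 0.2054]
tool_rot: [-3.094, -0.53, -0.008]
ft_force: [0.2, -0.3, -0.8]
grip_width: 0.996
```

```bash
python3 look.py 12 wrist; python3 - <<'E'
from fit import *
T=dict(np.load("top0.npz"))
for n,uv in(("big",(199,277)),("orange",(252,276))): print(n,ray(T,uv,.03))
E
python3 plan.py 487 163.5 150 65
```

```text
big [0.38263097 0.19317391 0.03      ]
orange [0.38688814 0.06079442 0.03      ]
t 23.55 pos [540.1 423.7 203.1] phi 19.5 tiltz [ 0.002  0.001 -1.   ] F [ 0.5  0.1 -0.5] w 0.993 j7 -0.61
ROW [-0.4562, 0.759, 0.1759] spin -0.2530 rows~ 5.0
```

View pics/wrist12.png

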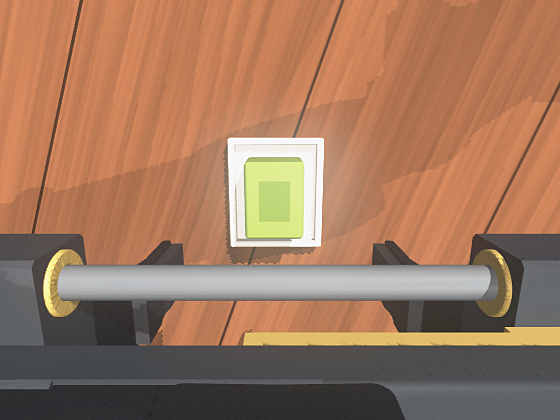

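The olive block is flat inside the dish. Next is the small cream puck, with the jaws turned away from the large look-alike.

Call:
drive_tool([
  [[-0.1,0.15,0,-0.05,0],[-0.2,0.3,0.02,-0.1,0],[-0.3,0.45,0.06,-0.15,0],[-0.4,0.65,0.1,-0.2,0],[-0.4562,0.759,0.15,-0.25,0],[-0.4562,0.759,0.1759,-0.29,0],[-0.4562,0.759,0.1759,-0.29,0],[-0.4562,0.759,0.1759,-0.29,0],[-0.4562,0.759,0.1759,-0.29,0]],
])

```text
time: 24.68
position: [0.4866, 0.164, 0.1496]
tool_rot: [-2.546, -1.839, -0.001]
ft_force: [-0.3, -0.3, -0.5]
grip_width: 0.994
```

```bash
python3 look.py 13 wrist; python3 plan.py 487 163.5 28 72; python3 - <<'E'
from fit import *
d=dict(np.load("wrist13.npz"))
im=d["img"].copy()
P=xf(cyl(.056,0,.03),.487,.1635,0);h=cv2.convexHull(proj(d,P).astype(np.float32)).reshape(-1,2)
cv2.polylines(im,[np.round(h).astype(int)],True,(0,0,255),1);cv2.imwrite("pics/wrist13o.png",im)
E
```

```text
t 24.73 pos [486.6 163.9 149.6] phi 71.7 tiltz [ 0.  0. -1.] F [-1.4  1.5 -0.2] w 1.000 j7 0.73
ROW [-0.0012, 0.0016, 0.4054] spin -0.0017 rows~ 2.0
```

View pics/wrist13o.png

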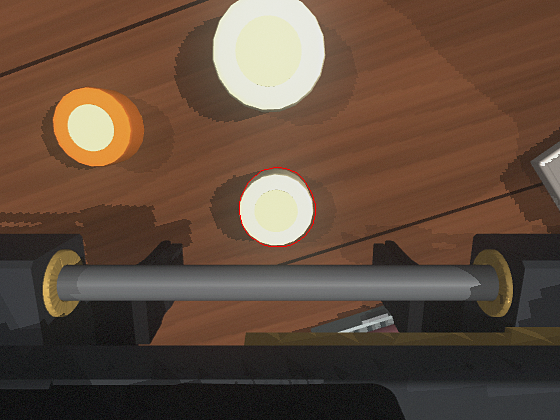

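The red outline fits the small puck at (277,206), clear of the larger one at (269,50). Grip it.

Call:
drive_tool([
  [[0,0.001,0.2,0,0],[0,0.0016,0.33,0,0],[0,0.0016,0.385,0,0],[0,0.0016,0.405,0,0],[0,0.0016,0.405,0,0],[0,0.0016,0.405,0,255],[0,0.0016,0.405,0,255],[0,0.0016,0.405,0,255],[0,0.0016,0.405,0,255],[0,0.0016,0.405,0,255],[0,0.0016,0.405,0,255],[0,0.0016,0.405,0,255]],
])

```text
time: 26.22
position: [0.4872, 0.1628, 0.0281]
tool_rot: [2.547, 1.839, -0.0]
ft_force: [-0.2, -0.8, 3.1]
grip_width: 0.632
```

```bash
python3 plan.py 520 -110 190 0
```

```text
t 26.23 pos [487.2 162.8  28.1] phi 71.6 tiltz [ 0. -0. -1.] F [-0.2 -0.8  3.1] w 0.632 j7 0.58
ROW [-0.8288, 0.3901, -0.5394] spin 0.3981 rows~ 7.0
```

Call:
drive_tool([
  [[0,0,-0.06,0,255],[0,0,-0.2,0,255],[0,0,-0.36,0,255],[-0.07,0.03,-0.5,0.05,255],[-0.18,0.08,-0.54,0.1,255],[-0.3,0.14,-0.54,0.15,255],[-0.42,0.2,-0.54,0.2,255],[-0.54,0.26,-0.54,0.25,255],[-0.66,0.31,-0.54,0.3,255],[-0.76,0.36,-0.54,0.35,255],[-0.82,0.385,-0.54,0.4,255],[-0.8288,0.39,-0.54,0.45,255],[-0.8288,0.39,-0.54,0.5,255],[-0.8288,0.39,-0.54,0.55,255],[-0.8288,0.39,-0.54,0.6,255],[-0.8288,0.39,-0.54,0.609,255]],
])

```text
time: 28.22
position: [0.5199, -0.1095, 0.1906]
tool_rot: [-2.971, 1.021, -0.001]
ft_force: [-0.5, -0.5, -0.6]
grip_width: 0.634
```

```bash
python3 plan.py 484 -503 190 -38;python3 plan.py 510 -350 190 -38
```

```text
t 28.23 pos [ 519.9 -109.5  190.6] phi -37.9 tiltz [ 0.001 -0.    -1.   ] F [-0.5 -0.5 -0.6] w 0.634 j7 -0.58
ROW [0.7115, 1.1083, 0.002] spin 0.0005 rows~ 7.0
t 28.23 pos [ 519.9 -109.5  190.6] phi -37.9 tiltz [ 0.001 -0.    -1.   ] F [-0.5 -0.5 -0.6] w 0.634 j7 -0.58
ROW [0.4665, 0.6527, 0.0021] spin 0.0005 rows~ 4.0
```

Call:
drive_tool([
  [[0.08,0.12,0,0,255],[0.18,0.27,0,0,255],[0.28,0.43,0,0,255],[0.38,0.6,0,0,255],[0.49,0.76,0,0,255],[0.58,0.9,0,0,255],[0.63,0.98,0,0,255],[0.64,1.0,0,0,255],[0.64,1.0,0,0,255]],
])

```text
time: 29.35
position: [0.487, -0.4635, 0.19]
tool_rot: [-2.97, 1.019, 0.0]
ft_force: [-0.4, 0.8, -0.8]
grip_width: 0.632
```

```bash
python3 look.py 14 wrist; python3 plan.py 546.5 -424 63 -38; python3 - <<'E'
from fit import *
d=dict(np.load("wrist14.npz"))
im=d["img"].copy()
for D,z in((.092,.014),(.079,.005)):
    P=xf(cyl(D,z,z),.5465,-.424,0);cv2.polylines(im,[np.round(proj(d,P)).astype(int)[::2]],True,(0,0,255),1)
cv2.imwrite("pics/wrist14o.png",im)
E
```

```text
t 29.40 pos [ 487.6 -462.7  190.2] phi -37.8 tiltz [ 0.001  0.001 -1.   ] F [ 0.2  0.7 -1.5] w 0.635 j7 -0.06
ROW [0.0763, -0.2217, 0.4242] spin 0.0010 rows~ 3.0
```

View pics/wrist14o.png

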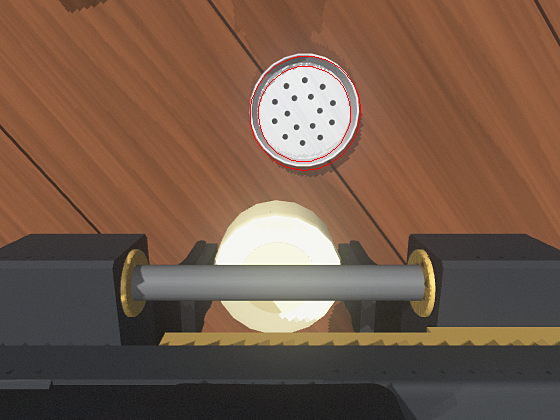

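The overlay fits the steel dish (250–361, rows 54–167). Move over it.

Call:
drive_tool([
  [[0.03,-0.1,0.05,0,255],[0.06,-0.18,0.15,0,255],[0.0763,-0.22,0.28,0,255],[0.0763,-0.2217,0.38,0,255],[0.0763,-0.2217,0.424,0,255],[0.0763,-0.2217,0.424,0,255],[0.0763,-0.2217,0.424,0,255]],
])

```text
time: 30.28
position: [0.5465, -0.4267, 0.0647]
tool_rot: [2.97, -1.021, 0.004]
ft_force: [0.2, 0.1, 0.3]
grip_width: 0.631
```

```bash
python3 look.py 15 wrist; python3 plan.py 546.5 -424 33.5 -38; python3 - <<'E'
from fit import *
d=dict(np.load("wrist15.npz"))
im=d["img"].copy()
for D,z in((.092,.014),(.079,.005)):
    P=xf(cyl(D,z,z),.5465,-.424,0);cv2.polylines(im,[np.round(proj(d,P)).astype(int)[::2]],True,(0,0,255),1)
cv2.imwrite("pics/wrist15o.png",im)
E
```

```text
t 30.32 pos [ 546.5 -426.9   64.7] phi -38.0 tiltz [ 0.002 -0.002 -1.   ] F [ 0.6 -0.1 -1.1] w 0.632 j7 -0.21
ROW [-0.0063, -0.0074, 0.1041] spin 0.0001 rows~ 1.0
```

View pics/wrist15o.png

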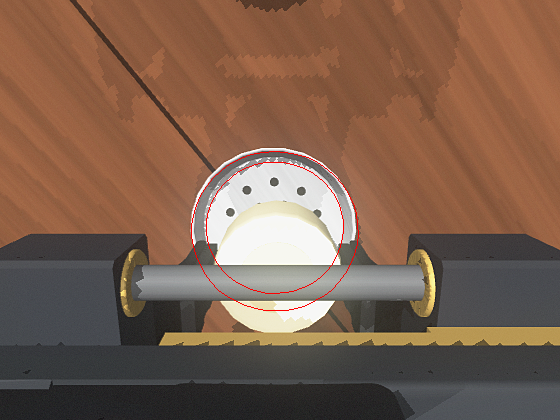

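Call:
drive_tool([
  [[-0.006,-0.012,0.05,0,255],[-0.006,-0.012,0.085,0,255],[-0.006,-0.012,0.098,0,255],[-0.006,-0.012,0.103,0,255],[-0.006,-0.012,0.103,0,255]],
])

```text
time: 30.95
position: [0.5459, -0.4217, 0.0331]
tool_rot: [-2.971, 1.022, 0.003]
ft_force: [-4.5, 3.3, 10.0]
grip_width: 0.639
```

Call:
drive_tool([
  [[0,0,0.0015,0,255],[0,0,0.003,0,255],[0,0,0.003,0,255]],
])

```text
time: 31.32
position: [0.5459, -0.4217, 0.033]
tool_rot: [2.971, -1.022, -0.003]
ft_force: [-5.9, 3.9, 12.4]
grip_width: 0.633
```

Call:
drive_tool([
  [[0,0,-0.003,0,255],[0,0,-0.004,0,85],[0,0,-0.004,0,65],[0,0,-0.004,0,40],[0,0,-0.004,0,20],[0,0,-0.004,0,20],[0,0,-0.1,0,20],[0,0,-0.3,0,20],[0,0,-0.45,0,0],[0,0,-0.55,0,0],[0,0,-0.55,0,0]],
])

```text
time: 32.7
position: [0.548, -0.4231, 0.1995]
tool_rot: [2.969, -1.021, 0.009]
ft_force: [-0.9, 0.4, -0.8]
grip_width: 0.997
```

```bash
python3 look.py 16 wrist top side; python3 plan.py 546.5 -424 33.5 -38; python3 - <<'E'
import cv2
im=cv2.imread("pics/top16.png");cv2.imwrite("pics/t16z.png",cv2.resize(im[110:300,80:470],None,fx=2,fy=2,interpolation=cv2.INTER_CUBIC))
E
```

```text
t 32.85 pos [ 545.7 -422.   194.4] phi -38.0 tiltz [-0.002  0.001 -1.   ] F [-0.5  1.1 -0.8] w 1.002 j7 -0.18
ROW [0.0073, 0.0036, 0.5364] spin 0.0002 rows~ 3.0
```

View pics/wrist16.png

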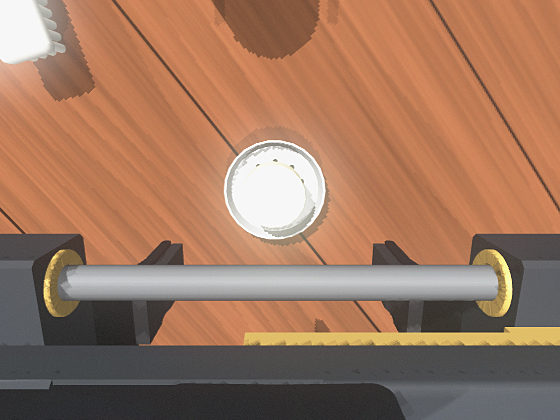

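View pics/t16z.png

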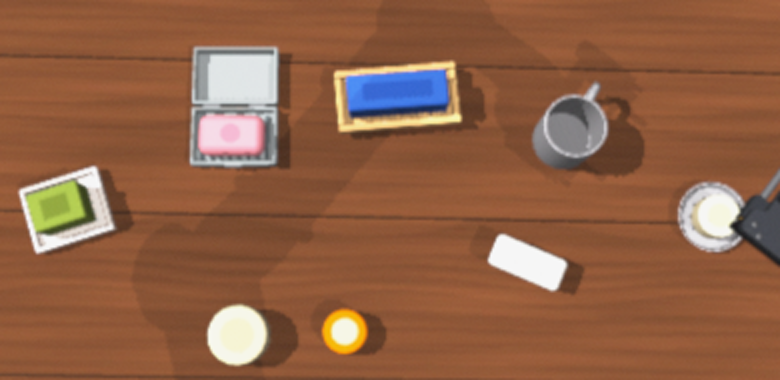

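View pics/side16.png

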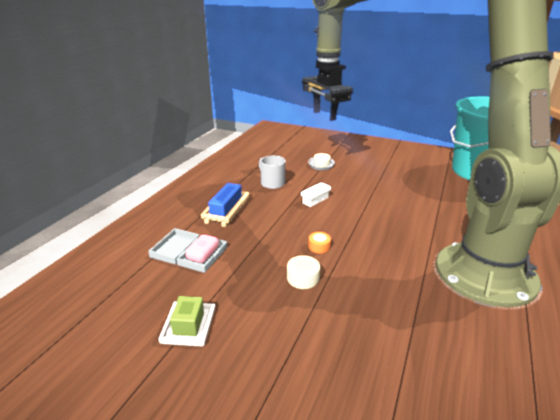

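Each soap appears in its drainer in all three views, with brush, mug and look-alikes unmoved. I'll check the final poses numerically.

```bash
python3 - <<'E'
from fit import *
T=dict(np.load("top16.npz"));S=dict(np.load("side16.npz"))
O={'laundry_bar':('blue',.018,(700,-2,-83.6)),'bath_bar':('pink',.007,(642,213,-89)),'olive_block':('green',.007,(541,423.5,-70.7)),'brush':('white',0,(480.6,-171.7,-112.7))}
for n,(k,z,c) in O.items():
    P=OBJ[n][1]+[0,0,z]
    for nm,d in(("top",T),("side",S)):
        a=fit(d,k,P,(c[0]/1e3,c[1]/1e3,np.radians(c[2])),pad=8)
        print(n,nm,np.round(a[0][:2]*1e3,1),round(np.degrees(a[0][2]),1),np.round(a[1:],3))
W=dict(np.load("wrist16.npz"));im=W["img"].copy()
g=cv2.resize(im[120:260,200:350],None,fx=4,fy=4,interpolation=cv2.INTER_CUBIC)
g=np.clip((g.astype(float)-150)*2.4,0,255).astype(np.uint8)
cv2.imwrite("pics/w16z.png",g)
s=cv2.resize(S["img"][140:180,295:350],None,fx=10,fy=10,interpolation=cv2.INTER_CUBIC);cv2.imwrite("pics/s16z.png",s)
E
```

```text
laundry_bar top [ 6.962e+02 -1.000e-01] -82.5 [0.139 0.878]
laundry_bar side [700.6  -7.9] -82.4 [0.104 0.909]
bath_bar top [640.1 215. ] -88.9 [0.019 1.009]
bath_bar side [640.4 211.9] -88.3 [1.179 0.469]
olive_block top [539.7 424.9] -74.3 [0.16  0.863]
olive_block side [539.9 420.9] -64.6 [0.145 0.883]
brush top [ 480.5 -171.7] -112.8 [0.029 0.99 ]
brush side [ 481.6 -175.8] -110.9 [0.081 1.028]
```

View pics/w16z.png

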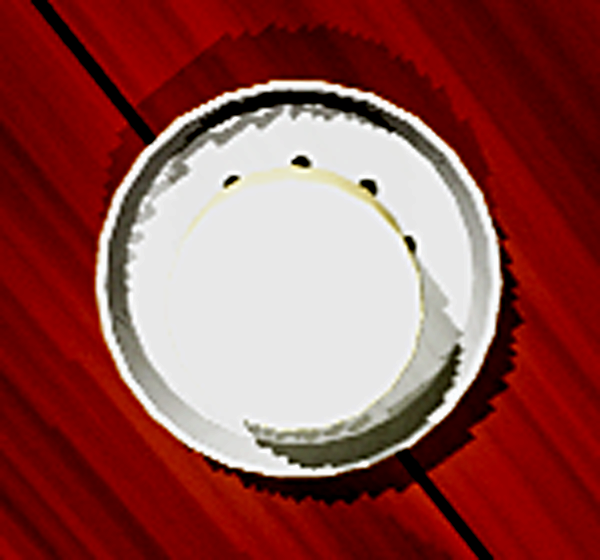

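View pics/s16z.png

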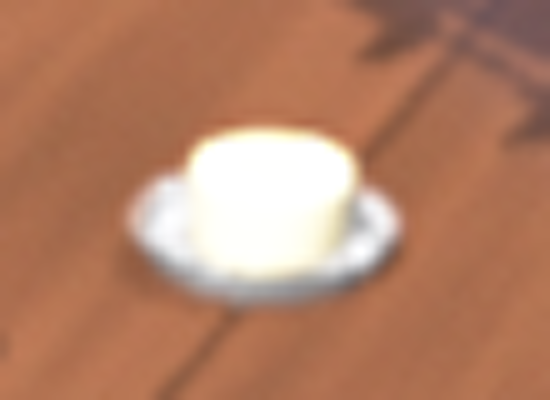

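```bash
python3 - <<'E'
from bench import ctrl
print(ctrl.close_job())
E
```

```text
the job is handed in; nothing more can be done
None
```

All four soaps are on their own drainers, set down in the order you listed. I handed the job in at about 33 s of the 106 s allowed, with the gripper open and clear above the bench.

**Set-down:** I lowered each soap until the wrist force showed contact, never more than about 13 N, and then opened the jaws. Each touched down within 0.5 mm of the expected height.

**Last checks:**
- **Position:** The wrist, top and side pictures show every soap flat inside its drainer, the same way up. The pink bar is in the ribbed half, not the lid. The laundry bar is up to about 3.5 mm off the tray's centre, with about 8 mm of room on each side. The pink bar and the olive block are within about 3 mm of centre. The shaving soap was checked by eye only, and it sits a little to one side on the dish floor, clear of the rim.
- **Things left alone:** The brush measures within 0.5 mm of where it started. The mug, the large cream puck and the orange puck look unmoved.

**Checks that disagreed or failed:**
- The top and side cameras differ by 2–5 mm in y, and by 8 mm for the tray and the laundry bar.
- The final side-view fit of the pink bar failed, so I relied on the top view and the pictures.
- The final fits of the laundry bar and olive block are looser (10–16% mismatch). The olive block's angle came out at −74° from one camera and −65° from the other, against −71° for the dish.

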